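# Return bench containers to their colour-coded holders

## Task

Put each of the four containers into the round holder of its own colour: the amber bottle with the teal cap in the teal holder, the amber bottle with the black cap in the black one, the white pot in the white one and the blue cap in the blue one. Each must stand upright and flat on the floor of its holder, inside the lip, and be let go; tip none of them over on the way, and leave the red jar and the cork ring where they are.

Things in the scene. Friction and masses are not known exactly. Their poses are not given: they have to be found in the camera images.
- teal_bottle: small amber bottle with a teal screw cap and a white label, loose, upright, 104 mm tall in all; round body 43 mm in diameter, straight up to 64 mm, then the shoulder narrows to the cap, which is screwed fast, 29 mm in diameter, from 81 to 104 mm. About 70 g. Origin: centre of its underside; z up along its axis
- black_bottle: small amber bottle with a black screw cap and a white label, loose, upright, 91 mm tall in all; round body 43 mm in diameter, straight up to 56 mm, then the shoulder narrows to the cap, which is screwed fast, 29 mm in diameter, from 71 to 91 mm. About 70 g. Origin: centre of its underside; z up along its axis
- white_pot: closed white plastic pot with a slightly wider top, loose, upright, 57 mm tall, 40 mm across at its widest. About 40 g. Origin: centre of its underside; z up along its axis
- blue_cap: bright blue round cap, loose, lying flat with its hollow side up, 28 mm in diameter and 17 mm tall. About 20 g. Origin: centre of its underside; z up along its axis
- teal_holder: round teal holder, a shallow dish fixed to the bench, for the teal-capped bottle: outer diameter 86 mm, light grey inside floor 68 mm across and 5 mm above the bench, teal lip 3 mm higher than the floor (8 mm above the bench), with a small teal tab, 4 mm thick, that reaches 12 mm out from the rim along the body's -x. Origin: centre of its underside, on the bench; z up
- black_holder: round black holder, a shallow dish fixed to the bench, for the black-capped bottle: outer diameter 86 mm, light grey inside floor 68 mm across and 5 mm above the bench, black lip 3 mm higher than the floor (8 mm above the bench), with a small black tab, 4 mm thick, that reaches 12 mm out from the rim along the body's -x. Origin: centre of its underside, on the bench; z up
- white_holder: round white holder, a shallow dish fixed to the bench, for the white pot: outer diameter 82 mm, light grey inside floor 64 mm across and 5 mm above the bench, white lip 3 mm higher than the floor (8 mm above the bench), with a small white tab, 4 mm thick, that reaches 12 mm out from the rim along the body's -x. Origin: centre of its underside, on the bench; z up
- blue_holder: round blue holder, a shallow dish fixed to the bench, for the blue cap: outer diameter 70 mm, light grey inside floor 52 mm across and 5 mm above the bench, blue lip 3 mm higher than the floor (8 mm above the bench), with a small blue tab, 4 mm thick, that reaches 12 mm out from the rim along the body's -x. Origin: centre of its underside, on the bench; z up
- red_jar: red jar with a dark red lid, 68 mm in diameter, 103 mm tall, a loose bystander to be left where it stands. Origin: centre of its underside
- cork_ring: brown cork ring with an open middle, 75 mm across, 24 mm tall, a loose bystander to be left where it lies. Origin: centre of its underside
Things that resemble listed ones, but are neither listed nor needed, are in the scene too. What is shaped like the teal_bottle but purple is not meant.

How it is judged:
At the end, for the whole second after the job is handed in: Each of the four containers stands in the holder of its own colour: centre within 14 mm of the holder's centre, underside on the holder's floor (2 to 7.5 mm above the holder's underside), upright within 0.1 rad, at rest (slower than 0.02 m/s) (horizontal distance between teal_bottle and teal_holder below 0.014 m and z of teal_bottle in the frame of teal_holder between 0.002 and 0.0075 m and angle between each of teal_bottle, black_bottle, white_pot, blue_cap's own z axis and vertical below 0.1 rad and linear speed of each of teal_bottle, black_bottle, white_pot, blue_cap below 0.02 m/s and horizontal distance between black_bottle and black_holder below 0.014 m and z of black_bottle in the frame of black_holder between 0.002 and 0.0075 m and horizontal distance between white_pot and white_holder below 0.014 m and z of white_pot in the frame of white_holder between 0.002 and 0.0075 m and horizontal distance between blue_cap and blue_holder below 0.014 m and z of blue_cap in the frame of blue_holder between 0.002 and 0.0075 m); the robot touches nothing.
It fails at once if the red jar is pushed more than 30 mm from where it stood (distance of red_jar from where it was at the start of the episode above 0.03 m).
It fails at once if the cork ring is pushed more than 30 mm from where it stood (distance of cork_ring from where it was at the start of the episode above 0.03 m).
It fails at once if one of the four containers is tipped over (more than 0.7 rad) (angle between any of teal_bottle, black_bottle, white_pot, blue_cap's own z axis and vertical above 0.7 rad).
It also fails if it takes over 128 s, if anything falls off the work surface, if the arm or the gripper's body presses on something with over 40 N, if the wrist force passes 120 N, or if a joint passes its speed limit or range.

## Robot

A 6-joint arm with a two-finger parallel gripper is mounted at the origin on a cart in front of the work surface, level with it; the furniture and walls round the work are solid. World frame = base frame: x ahead of the robot, y to its left, z up, the work surface at z = 0. Lengths are in m, angles in rad, forces in N, time in s.
With the tool pointing down it reaches from about 0.375 to 0.9 m from the base axis. Payload 3.1 kg.
Tool frame: the origin (TCP) lies midway between the tips of the shut fingers; the grasp point (between the pads) lies 19 mm behind it; z points along the fingers, y is the line along which they close (so a half turn about z gives the same grasp; the last joint's range is limited). The gripper opens to 87 mm and grips with 3 to 60 N. Pads are 19 mm wide; open, the fingers measure 117 mm over their backs; the gripper's body (75 mm by 190 mm) begins 51 mm behind the grasp point.
Start: joints at [1.018, 0.527, 1.433, -0, 1.181, -0.178], TCP at [0.228, 0.582, 0.191] pointing down, gripper open.
Joint ranges: [-3.08, 3.08], [-0.75, 2.2], [0.22, 2.44], [-1.43, 4.57], [0, 2.65], [-2.85, 2.85]. Speed limits (rad/s): [2.79, 2.79, 3.14, 3.14, 3.14, 3.14].

## Interface

Orientations are given as a rotation vector (axis times angle).
In Python, from cell import r gives the robot as it stands.
- The arm moves only by the tool servo_tool, never from a script. Its argument "steps" is one flat list of numbers, 5 for each row, row after row: the finger opening in m, from 0 to 0.087, then the shift along the tool's x, y, z in m, then the turn about the tool's z in rad. In form: [gripper, dx, dy, dz, turn, gripper, dx, dy, dz, turn, ...]. A call has 1 to 10 rows; each row is the pose to reach, as a shift and turn from the pose commanded when the call began, along the tool's axes at that moment; what a row does not reach only later rows make up. A row lasts 1/12 s, in which the tool goes at most 41.7 mm and 7.16 degrees, less where a joint would pass 70% of its speed; a pose out of reach is approached as far as the arm can. A call with a gripper value outside its range is refused whole. The fingers move at their own pace and stop on an object; "grip_force" is the grip in N (left out, the last holds). Time passes only in rows, so rows that repeat a pose let the fingers close. It gives the time, the measured TCP pose, the force, the opening and the grip force at its end, in the units of the state.
- r.state(): the state, without advancing time (a new reading comes with each control period).
- r.get_image(name): name is "scene" or "top"; returns a dict with "image" (480x640x3 uint8, red, green, blue), "range_z" (480x640 float32, m along the optical axis (not along the pixel's ray), 0 where there is no reading), "mtx" (3x3 intrinsics, pixels), "extrinsics" (4x4, takes a point from world to camera coordinates). Camera axes: x right, y down, z forward; pixel columns grow to the right and rows downward; lengths in m; the calibration is good to about 2 mm. A picture is of the moment at which its call begins.
- r.hand_in(): hands the job in; it is judged then, once.
The state is a dict: "clock": time; "joints": joint angles; "joint_vel": joint speeds; "effort": joint torques, N m; "tool_pos": TCP position; "tcp_rot": TCP orientation; "contact_force": force on the tool from outside, world axes, zero at the start; "moment": the same for the moment, N m; "finger_gap": opening from 0.0 (shut) to 1.0 (fully open); "finger_force": force on a finger pad.
Only numpy, scipy, OpenCV 4.12 (cv2) and the standard library are available. Lean on these libraries where they do the work, as an engineer would, in place of code of your own. Each camera call takes 0.05 s, during which the arm holds its last target. There are 200 camera calls.

## Working session

There is one attempt and no reset: what is moved stays moved. The work goes in short steps, Python scripts to look and compute and a tool call to move; the robot and the scene stay as the last step left them, time stands still between calls to the robot, and variables do not carry over. Pictures are saved under pics/ and viewed, at most 14 in all, crops included, and the job is handed in when it is done.

Besides the shell and the picture viewer there is one more tool, called after "Request:" as name(argument=value, ...), one argument or row to a line, values as JSON. servo_tool: Moves the arm, as the interface text tells. Its arguments: {"type":"object","properties":{"steps":{"type":"array"},"grip_force":{"type":"number"}},"required":["steps"]}

```bash
mkdir -p pics; cat > h.py <<'E'
import numpy as np, cv2
from cell import r
def cap(n):
    d=r.get_image(n); return d
def world(d):
    K=d["mtx"];z=d["range_z"];v,u=np.mgrid[:480,:640]
    P=np.stack([(u-K[0,2])*z/K[0,0],(v-K[1,2])*z/K[1,1],z,np.ones_like(z)],-1)
    W=P@np.linalg.inv(d["extrinsics"]).T
    W[z==0]=np.nan
    return W[...,:3]
def save(d,f): cv2.imwrite("pics/"+f,cv2.cvtColor(d["image"],cv2.COLOR_RGB2BGR))
E
python3 - <<'E'
from h import *
for n in("top","scene"):
    d=cap(n);save(d,n+"0.png");np.savez("pics/"+n+"0.npz",W=world(d),**d)
s=r.state();print(s)
E
```

```text
{'clock': 0.1, 'joints': array([ 1.01854841e+00,  5.28382874e-01,  1.43376496e+00, -2.14045412e-05,
        1.18139244e+00, -1.78494948e-01]), 'joint_vel': array([-0.00022277, -0.00159664, -0.0040554 , -0.00140893,  0.00124622,
       -0.0008799 ]), 'effort': array([-4.39518544e-04, -4.40986097e+01, -1.77151966e+01,  6.33848109e-02,
        5.33445622e-02, -4.15309319e-05]), 'tool_pos': array([0.22779036, 0.58124422, 0.19036653]), 'tcp_rot': array([-5.83539947e-01, -3.08623097e+00,  2.86785996e-03]), 'contact_force': array([0.6385988 , 0.68158734, 0.12387303]), 'moment': array([-0.03339632, -0.03322554,  0.01124621]), 'finger_force': 0.0, 'finger_gap': 1.002056308254852}
```

View pics/top0.png

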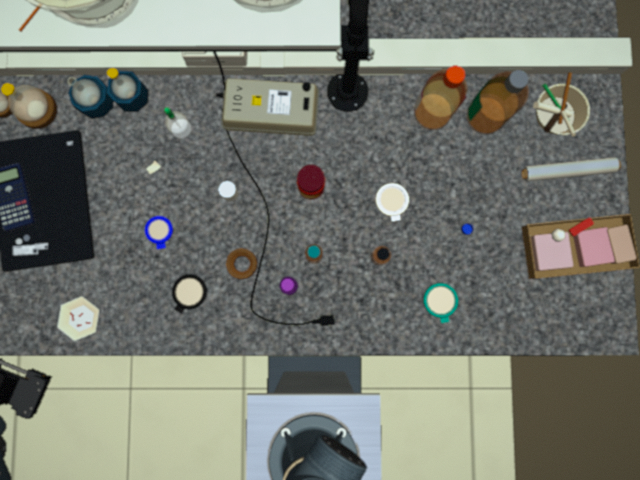

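View pics/scene0.png

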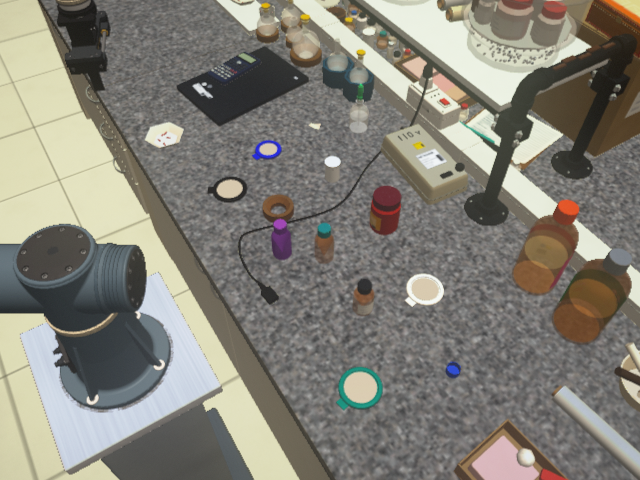

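Top view: the teal-capped bottle is at (313,252), the black-capped bottle at (381,254), the white pot at (227,188) and the blue cap at (467,229). The holders are teal (441,301), black (189,292), white (393,199) and blue (159,230). The purple look-alike is at (289,285), the red jar at (311,180) and the cork ring at (241,263). Next I measure each of these.

```bash
python3 - <<'E'
from h import *
d=np.load("pics/top0.npz");W=d["W"];E=d["extrinsics"];K=d["mtx"]
def reg(n,u,v,zmin,zmax,rad):
    w=W[v-rad:v+rad+1,u-rad:u+rad+1].reshape(-1,3);m=(w[:,2]>zmin)&(w[:,2]<zmax);w=w[m]
    lo,hi=np.percentile(w,[2,98],axis=0) if len(w) else (0,0)
    print(n,len(w),"mid",np.round((lo+hi)/2,4),"ext",np.round(hi-lo,4),"c",np.round(W[v,u],4))
reg("teal",313,252,.09,.12,16);reg("black",381,254,.078,.11,16);reg("pot",227,188,.045,.07,16)
reg("cap",467,229,.006,.03,12)
for n,u,v in(("tealH",441,301),("blackH",189,292),("whiteH",393,199),("blueH",159,230)): reg(n,u,v,.0035,.012,24)
reg("purple",289,285,.09,.12,14);reg("jar",311,180,.09,.12,25);reg("cork",241,263,.015,.03,25)
# holder floors by colour (beige) -> centre
hsv=cv2.cvtColor(d["image"],cv2.COLOR_RGB2HSV);im=d["image"].astype(int)
Mi=np.linalg.inv(E);print("cam",Mi[:3,3])
def ray(u,v,z):
    q=Mi[:3,:3]@np.linalg.inv(K)@[u,v,1];c=Mi[:3,3];return c+q*(z-c[2])/q[2]
for n,u,v in(("tealH",441,301),("blackH",189,292),("whiteH",393,199),("blueH",159,230)):
    m=cv2.floodFill(d["image"].copy(),np.zeros((482,642),np.uint8),(u,v),0,(14,)*3,(14,)*3,4|cv2.FLOODFILL_FIXED_RANGE|cv2.FLOODFILL_MASK_ONLY|(255<<8))[2][1:-1,1:-1]
    yy,xx=np.nonzero(m);print(n,len(xx),np.round(ray(xx.mean(),yy.mean(),.005),4),"diam",np.round(np.ptp(ray(xx.max()+.5,yy.max()+.5,.005)[:2]-ray(xx.min()-.5,yy.min()-.5,.005)[:2]),3), xx.max()-xx.min()+1,yy.max()-yy.min()+1)
im=d["image"]
# base pixel test
for p in([0.228,.581,.19],[0,0,0]): 
    q=K@(E@np.r_[p,1])[:3];print(q/q[2])
a=cv2.resize(im[215:305,250:420],None,fx=4,fy=4,interpolation=cv2.INTER_CUBIC)
cv2.imwrite("pics/crop1.png",a[...,::-1])
E
```

```text
teal 131 mid [ 0.4804 -0.0021  0.1024] ext [0.0267 0.0248 0.0124] c [ 0.4782 -0.001   0.1029]
black 136 mid [ 0.4762 -0.1608  0.0899] ext [0.0261 0.0266 0.0129] c [ 0.4747 -0.156   0.089 ]
pot 224 mid [0.6332 0.2026 0.0554] ext [0.0368 0.0362 0.0112] c [0.6356 0.2032 0.0552]
cap 62 mid [ 0.5416 -0.3733  0.0128] ext [0.0553 0.0526 0.0135] c [ 0.5435 -0.3783  0.0006]
tealH 981 mid [ 0.3684 -0.3088  0.0073] ext [0.1007 0.1026 0.0074] c [ 0.3681 -0.3088  0.0056]
blackH 912 mid [0.392  0.2997 0.0074] ext [0.0988 0.0963 0.0075] c [0.3906 0.2981 0.0094]
whiteH 870 mid [ 0.6169 -0.1967  0.0075] ext [0.1075 0.1025 0.0078] c [ 0.6169 -0.197   0.0096]
blueH 680 mid [0.5425 0.374  0.0072] ext [0.1046 0.1082 0.0073] c [0.5421 0.3763 0.0043]
purple 136 mid [0.4052 0.0564 0.1005] ext [0.0247 0.0249 0.0142] c [0.4041 0.053  0.1019]
jar 612 mid [0.6498 0.0045 0.1014] ext [0.0582 0.0573 0.0121] c [0.6437 0.0033 0.1034]
cork 501 mid [0.4594 0.1719 0.0221] ext [0.0674 0.0678 0.0133] c [0.4609 0.1747 0.0018]
cam [ 0.36401882 -0.00489519  1.34849369]
tealH 486 [ 0.3709 -0.3074  0.005 ] diam 0.001 25 25
blackH 468 [0.3921 0.2997 0.005 ] diam 0.001 24 24
whiteH 414 [ 0.6182 -0.1957  0.005 ] diam 0.0 24 23
blueH 240 [0.5435 0.3782 0.005 ] diam 0.002 17 18
[ 29.70083255 369.99450821   1.        ]
[313.03250918 458.97407515   1.        ]
```

View pics/crop1.png

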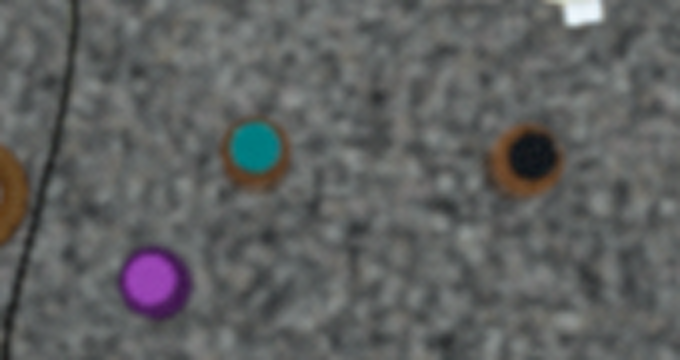

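The crop confirms it: teal cap at (313,252), black cap at (381,254), and the purple bottle at (289,285) is the decoy. The heights (0.103, 0.090 and 0.056 m) match the listed sizes. I'll refine the blue cap by colour and check that nothing else is blue.

```bash
cat >> h.py <<'E'
from scipy.spatial.transform import Rotation as Ro
def go(x,y,z,s=None):
    s=s or r.state();R=Ro.from_rotvec(s["tcp_rot"]).as_matrix()
    d=R.T@(np.array([x,y,z])-s["tool_pos"]);yaw=np.arctan2(-R[0,1],R[1,1])
    print("shift",np.round(d,4),"yaw err",round(yaw,4),"turn",round(np.arctan2(R[0,1],R[1,1])*-1,4),"pos",np.round(s["tool_pos"],4),"F",np.round(s["contact_force"],1),"gap",round(s["finger_gap"]*.087,4),round(s["finger_force"],1),"t",round(s["clock"],2))
def ray(d,u,v,z):
    Mi=np.linalg.inv(d["extrinsics"]);q=Mi[:3,:3]@np.linalg.inv(d["mtx"])@[u,v,1];c=Mi[:3,3];return c+q*(z-c[2])/q[2]
E
python3 - <<'E'
from h import *
for n in("top","scene"):
    d=np.load(f"pics/{n}0.npz");h=cv2.cvtColor(d["image"],cv2.COLOR_RGB2HSV)
    m=cv2.inRange(h,(108,150,90),(126,255,255))
    k,l,st,c=cv2.connectedComponentsWithStats(m)
    for i in range(1,k):
        if st[i,4]>15: print(n,st[i],np.round(c[i],1),np.round(ray(d,*c[i],.012),4))
go(.480,-.002,.19)
E
```

```text
top [145 216  28  33 314] [158.9 232. ] [0.5361 0.3742 0.012 ]
top [462 224  11  11  94] [466.8 228.6] [ 0.5431 -0.3747  0.012 ]
scene [252 141  29  19 194] [266.1 150.9] [0.5335 0.3648 0.012 ]
scene [447 364  12  11  96] [452.5 369.3] [ 0.543  -0.3765  0.012 ]
shift [-0.4477 -0.4509  0.0011] yaw err -0.3737 turn -0.3737 pos [0.2278 0.5812 0.1904] F [0.6 0.7 0.1] gap 0.0872 0.0 t 0.1
```

Request:
servo_tool(
  steps=[0.06, -0.014, -0.014, 0, -0.1, 0.06, -0.04, -0.04, 0, -0.2, 0.06, -0.068, -0.068, 0, -0.3, 0.06, -0.096, -0.096, 0, -0.374, 0.06, -0.124, -0.125, 0, -0.374, 0.06, -0.152, -0.153, 0, -0.374, 0.06, -0.18, -0.181, 0, -0.374, 0.06, -0.208, -0.209, 0, -0.374, 0.06, -0.236, -0.237, 0, -0.374, 0.06, -0.264, -0.265, 0, -0.374],
  grip_force=15,
)

```text
clock: 0.93
tool_pos: [0.3772, 0.2369, 0.1911]
tcp_rot: [0.001, -3.141, 0.0]
contact_force: [0.4, 0.5, 0.9]
finger_gap: 0.689
finger_force: 0.0
```

```bash
python3 -c "
from h import *
go(.480,-.002,.19)"
```

```text
shift [-0.1026 -0.239   0.0011] yaw err 0.0006 turn 0.0006 pos [0.3772 0.2369 0.1911] F [0.4 0.5 0.9] gap 0.0599 0.0 t 0.93
```

Request:
servo_tool(
  steps=[0.06, -0.015, -0.035, 0, 0, 0.06, -0.03, -0.07, 0, 0, 0.06, -0.045, -0.105, 0, 0, 0.06, -0.06, -0.14, 0, 0, 0.06, -0.075, -0.175, 0, 0, 0.06, -0.09, -0.21, 0, 0, 0.06, -0.1, -0.234, 0, 0, 0.06, -0.103, -0.239, 0, 0, 0.06, -0.103, -0.239, 0, 0, 0.06, -0.103, -0.239, 0, 0],
)

```text
clock: 1.77
tool_pos: [0.4792, 0.0004, 0.1908]
tcp_rot: [-0.001, -3.14, -0.002]
contact_force: [-0.4, -0.2, 0.1]
finger_gap: 0.691
finger_force: 0.0
```

```bash
python3 -c "
from h import *
go(.480,-.002,.073)
d=cap('scene');cv2.imwrite('pics/s1.png',cv2.resize(d['image'][120:300,220:420],None,fx=3,fy=3)[...,::-1])"
```

```text
shift [-0.001  -0.0025  0.1178] yaw err -0.0005 turn -0.0005 pos [4.792e-01 4.000e-04 1.908e-01] F [-0.4 -0.2  0.1] gap 0.0601 0.0 t 1.77
```

View pics/s1.png

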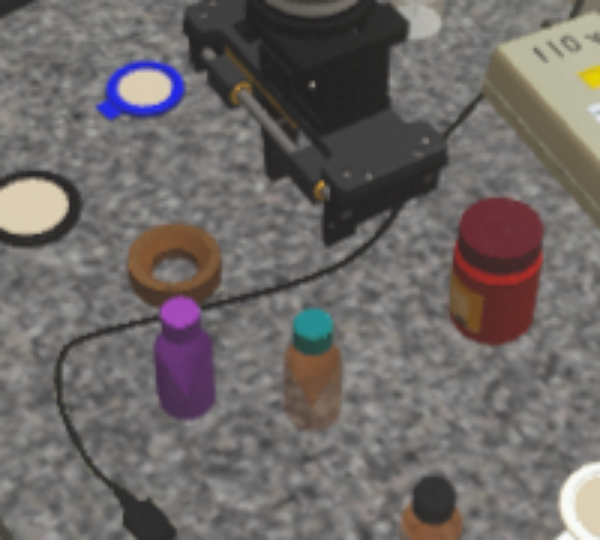

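The gripper hangs above the teal bottle, fingers spread along y, and the cap at crop (313,330) lies below it. Descending on the cap.

Request:
servo_tool(
  steps=[0.06, -0.001, -0.001, 0.015, 0, 0.06, -0.001, -0.002, 0.035, 0, 0.06, -0.001, -0.002, 0.055, 0, 0.06, -0.001, -0.002, 0.075, 0, 0.06, -0.001, -0.002, 0.095, 0, 0.06, -0.001, -0.002, 0.11, 0, 0.06, -0.001, -0.002, 0.118, 0, 0.06, -0.001, -0.002, 0.118, 0, 0.04, -0.001, -0.002, 0.118, 0, 0.035, -0.001, -0.002, 0.118, 0],
)

```text
clock: 2.65
tool_pos: [0.4817, -0.0018, 0.0741]
tcp_rot: [-0.002, 3.14, -0.0]
contact_force: [-0.2, 0.3, -0.2]
finger_gap: 0.607
finger_force: 0.0
```

Request:
servo_tool(
  steps=[0.02, 0, 0, 0, 0, 0.02, 0, 0, 0, 0, 0.02, 0, 0, 0, 0, 0.02, 0, 0, 0, 0, 0.02, 0, 0, 0, 0, 0.02, 0, 0, 0, 0],
)

```text
clock: 3.15
tool_pos: [0.4813, -0.0023, 0.0734]
tcp_rot: [-0.0, 3.141, -0.0]
contact_force: [0.1, -0.3, 0.8]
finger_gap: 0.248
finger_force: 0.0
```

```bash
python3 -c "
from h import *
go(.370,-.308,.205)"
```

```text
shift [ 0.1113 -0.3057 -0.1316] yaw err 0.0 turn 0.0 pos [ 0.4813 -0.0023  0.0734] F [ 0.1 -0.3  0.8] gap 0.0216 0.0 t 3.15
```

```bash
python3 -c "
from h import *
d=cap('scene');cv2.imwrite('pics/s2.png',cv2.resize(d['image'][150:290,240:420],None,fx=4,fy=4)[...,::-1]);go(.370,-.308,.205)"
```

```text
shift [ 0.1113 -0.3057 -0.1317] yaw err 0.0001 turn 0.0001 pos [ 0.4813 -0.0023  0.0733] F [ 1.3 -0.6  0.3] gap 0.0211 0.0 t 3.2
```

View pics/s2.png

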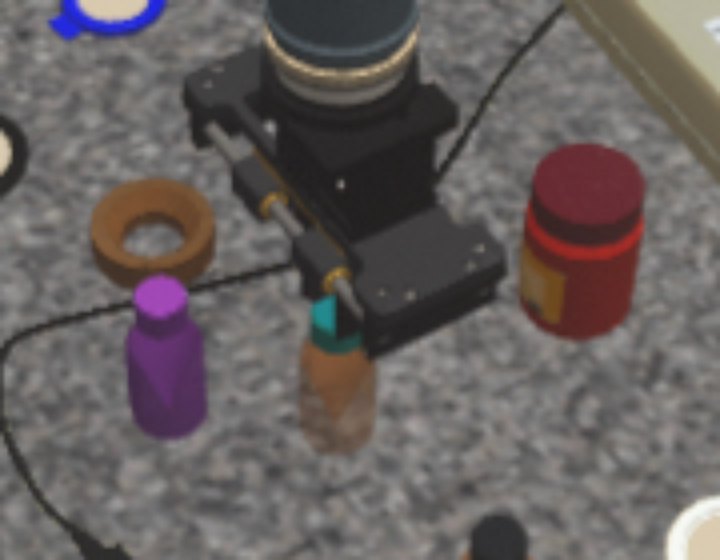

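```bash
python3 - <<'E'
from h import *
def cc(d,lo,hi,box,z,t):
    h=cv2.cvtColor(d["image"],cv2.COLOR_RGB2HSV);m=cv2.inRange(h,lo,hi)
    x0,y0,x1,y1=box;mm=np.zeros_like(m);mm[y0:y1,x0:x1]=m[y0:y1,x0:x1]
    k,l,st,c=cv2.connectedComponentsWithStats(mm);i=1+np.argmax(st[1:,4]);w=d["W"][l==i];print(t,st[i],np.round(c[i],1),np.round(ray(d,*c[i],z),4),"depthmed",np.round(np.nanmedian(w,0),4))
for n,f in(("top",(290,230,340,275)),("scene",(300,200,345,260))):
    cc(np.load(f"pics/{n}0.npz"),(80,120,50),(100,255,255),f,.1,n+"0")
    d=cap(n);d["W"]=world(d);cc(d,(80,120,50),(100,255,255),f,.1,n+"now")
    if n=="top":
        w=d["W"][225:280,280:345].reshape(-1,3)
        for a,b in((.08,.11),(.11,.14),(.14,.17),(.17,.22)):
            q=w[(w[:,2]>a)&(w[:,2]<b)]; 
            if len(q):print(a,len(q),q.min(0),q.max(0))
        p=[.4813,-.0023,.0733,1]; 
    for p in([.4813,-.0023,.0733,1],[.480,-.002,.104,1],[.480,-.002,0,1]):
        q=d["mtx"]@(d["extrinsics"]@p)[:3];print(n,p,q/q[2])
    save(d,n+"3.png")
E
```

```text
top0 [308 246  12  12 117] [313.4 251.4] [ 0.4799 -0.0018  0.1   ] depthmed [ 0.4802 -0.001   0.104 ]Traceback (most recent call last):
  File "<stdin>", line 8, in <module>
  File "<stdin>", line 5, in cc
    return _wrapfunc(a, 'argmax', axis=axis, out=out, **kwds)
    return bound(*args, **kwds)
ValueError: attempt to get argmax of an empty sequence
```

```bash
python3 -c "
import cv2
a=cv2.imread('pics/top3.png')[190:290,250:380];cv2.imwrite('pics/t3c.png',cv2.resize(a,None,fx=5,fy=5))"
```

```text
[ WARN:0@0.006] global loadsave.cpp:275 findDecoder imread_('pics/top3.png'): can't open/read file: check file path/integrity
Traceback (most recent call last):
TypeError: 'NoneType' object is not subscriptable
```

```bash
python3 - <<'E'
from h import *
for n in("top","scene"):
    d=cap(n);W=world(d)
    h=cv2.cvtColor(d["image"],cv2.COLOR_RGB2HSV);m=cv2.inRange(h,(80,120,50),(100,255,255))>0
    if n=="scene":
        s=np.zeros_like(m);s[200:260,300:345]=1;m&=s;d0=np.load("pics/scene0.npz");m0=(cv2.inRange(cv2.cvtColor(d0["image"],cv2.COLOR_RGB2HSV),(80,120,50),(100,255,255))>0)&s
        for t,mm,ww in(("0",m0,d0["W"]),("now",m,W)):
            y,x=np.nonzero(mm);q=ww[mm];print(t,len(x),x.min(),x.max(),y.min(),y.max(),np.nanmin(q,0),np.nanmax(q,0))
    for p in([.4813,-.0023,.0733,1],[.480,-.002,.104,1],[.480,-.002,0,1]):
        q=d["mtx"]@(d["extrinsics"]@p)[:3];print(n,p,q/q[2])
    save(d,n+"3.png")
    if n=="scene":
        # dark gripper points low down near the tips
        V=d["image"].max(2);mm=(V<60)&(W[...,2]>.075)&(W[...,2]<.14)&(abs(W[...,0]-.48)<.07)&(abs(W[...,1])<.12)
        q=W[mm];print(len(q),q.min(0),q.max(0),q.mean(0))
        for a in np.arange(.075,.14,.01):
            e=q[(q[:,2]>a)&(q[:,2]<a+.01)]
            if len(e):print(round(a,3),len(e),np.round(e.min(0),3),np.round(e.max(0),3))
E
```

```text
top [0.4813, -0.0023, 0.0733, 1] [313.6025654  251.85064602   1.        ]
top [0.48, -0.002, 0.104, 1] [313.44073002 251.17819185   1.        ]
top [0.48, -0.002, 0, 1] [313.54628922 255.13042479   1.        ]
0 116 318 330 223 236 [ 0.46731452 -0.0181557   0.09098637] [0.49517588 0.0106501  0.10825814]
now 50 318 328 224 235 [ 0.44612653 -0.04749208  0.08916546] [0.48358369 0.00769407 0.17972082]
scene [0.4813, -0.0023, 0.0733, 1] [323.70424432 236.05346442   1.        ]
scene [0.48, -0.002, 0.104, 1] [323.18009595 227.03560009   1.        ]
scene [0.48, -0.002, 0, 1] [322.99364103 256.7293544    1.        ]
62 [ 0.46891234 -0.02517034  0.07722227] [0.4912016  0.0137479  0.13839143] [ 0.47490858 -0.01594051  0.11420889]
0.075 2 [ 0.489 -0.015  0.077] [ 0.491 -0.012  0.084]
0.085 3 [ 0.475 -0.015  0.089] [ 0.49  -0.014  0.093]
0.095 4 [ 0.474 -0.022  0.102] [0.486 0.014 0.104]
0.105 24 [ 0.469 -0.025  0.105] [0.484 0.011 0.115]
0.115 17 [ 0.47  -0.025  0.115] [0.481 0.012 0.124]
0.125 9 [ 0.469 -0.024  0.125] [ 0.473 -0.02   0.135]
0.135 3 [ 0.47  -0.024  0.135] [ 0.471 -0.019  0.138]
```

Request:
servo_tool(
  steps=[0.01, 0, 0, 0, 0, 0.01, 0, 0, 0, 0, 0.005, 0, 0, 0, 0, 0.0, 0, 0, 0, 0, 0, 0, 0, 0, 0],
)

```text
clock: 3.77
tool_pos: [0.4812, -0.0022, 0.0732]
tcp_rot: [0.0, -3.142, 0.0]
contact_force: [-1.4, -0.1, 0.2]
finger_gap: 0.025
finger_force: 0.0
```

```bash
python3 - <<'E'
from h import *
a=cap("scene")["image"][190:270,280:380];b=cap("top")["image"][210:290,260:360]
o=np.vstack([cv2.resize(q,None,fx=3.7,fy=3.7,interpolation=cv2.INTER_CUBIC) for q in(a,b)]);o=np.hstack([cv2.resize(q,None,fx=4,fy=4,interpolation=cv2.INTER_CUBIC) for q in(a,b)])
cv2.imwrite("pics/s4.png",o[...,::-1])
E
```

```text
(no output)
```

View pics/s4.png

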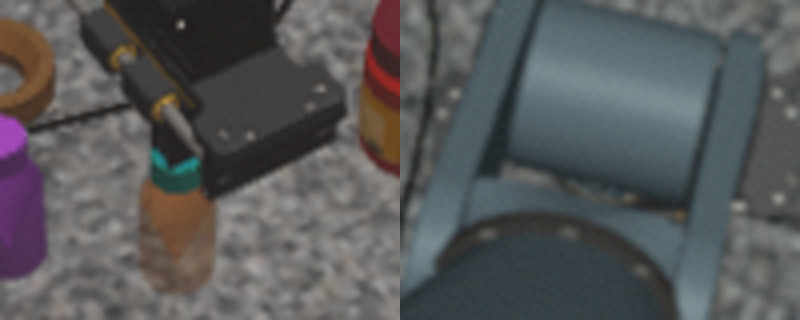

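```bash
python3 - <<'E'
from h import *
d=cap("scene");W=world(d)
for v in range(222,240,1):
    print(v,[tuple(np.round(W[v,u]*1000).astype(int)) if W[v,u,2]==W[v,u,2] else None for u in(318,320,322,324,326,328,332,336)])
E
```

```text
222 [(np.int64(471), np.int64(4), np.int64(121)), (np.int64(473), np.int64(-1), np.int64(124)), (np.int64(472), np.int64(-10), np.int64(133)), (np.int64(450), np.int64(-52), np.int64(187)), (np.int64(452), np.int64(-57), np.int64(191)), (np.int64(444), np.int64(-76), np.int64(215)), (np.int64(449), np.int64(-83), np.int64(219)), (np.int64(458), np.int64(-83), np.int64(213))]
223 [(np.int64(471), np.int64(5), np.int64(116)), (np.int64(472), np.int64(-2), np.int64(122)), (np.int64(472), np.int64(-11), np.int64(131)), (np.int64(448), np.int64(-55), np.int64(189)), (np.int64(451), np.int64(-58), np.int64(190)), (np.int64(444), np.int64(-76), np.int64(212)), (np.int64(449), np.int64(-81), np.int64(214)), (np.int64(456), np.int64(-85), np.int64(214))]
224 [(np.int64(471), np.int64(4), np.int64(114)), (np.int64(472), np.int64(-2), np.int64(118)), (np.int64(471), np.int64(-12), np.int64(130)), (np.int64(475), np.int64(-13), np.int64(128)), (np.int64(449), np.int64(-61), np.int64(191)), (np.int64(445), np.int64(-75), np.int64(208)), (np.int64(448), np.int64(-83), np.int64(214)), (np.int64(453
[... 4964 characters left out ...]
(74)), (np.int64(470), np.int64(-5), np.int64(77)), (np.int64(469), np.int64(-15), np.int64(88)), (np.int64(474), np.int64(-14), np.int64(84)), (np.int64(478), np.int64(-17), np.int64(85)), (np.int64(483), np.int64(-16), np.int64(80)), (np.int64(445), np.int64(-89), np.int64(181)), (np.int64(453), np.int64(-92), np.int64(178))]
239 [(np.int64(466), np.int64(-3), np.int64(74)), (np.int64(468), np.int64(-9), np.int64(79)), (np.int64(472), np.int64(-10), np.int64(77)), (np.int64(475), np.int64(-13), np.int64(78)), (np.int64(478), np.int64(-17), np.int64(80)), (np.int64(484), np.int64(-15), np.int64(74)), (np.int64(446), np.int64(-88), np.int64(176)), (np.int64(534), np.int64(27), np.int64(-2))]
```

The body underside measures about 0.176 and the finger tips about 0.106, while the reported TCP is 0.073. So the tips are really about 33 mm above the reported TCP height, and the fingers closed just over the cap without touching it. I'll open and go down by that amount.

Request:
servo_tool(
  steps=[0.06, 0, 0, -0.003, 0, 0.06, 0, 0, -0.003, 0, 0.06, 0, 0, -0.003, 0, 0.06, 0, 0, -0.003, 0, 0.06, 0, 0, -0.003, 0, 0.06, 0, 0, -0.003, 0, 0.06, 0, 0, -0.003, 0, 0.06, 0, 0, -0.003, 0],
)

```text
clock: 4.58
tool_pos: [0.4812, -0.0022, 0.0762]
tcp_rot: [0.0, -3.142, -0.0]
contact_force: [-0.0, -0.9, 0.4]
finger_gap: 0.526
finger_force: 0.0
```

Request:
servo_tool(
  steps=[0.06, 0, 0, 0.006, 0, 0.06, 0, 0, 0.012, 0, 0.06, 0, 0, 0.018, 0, 0.06, 0, 0, 0.024, 0, 0.06, 0, 0, 0.03, 0, 0.06, 0, 0, 0.034, 0, 0.06, 0, 0, 0.034, 0, 0.02, 0, 0, 0.034, 0, 0.02, 0, 0, 0.034, 0, 0.02, 0, 0, 0.034, 0],
)

```text
clock: 5.42
tool_pos: [0.4815, -0.0023, 0.0425]
tcp_rot: [-0.0, 3.141, -0.0]
contact_force: [0.8, -0.2, -0.4]
finger_gap: 0.543
finger_force: 0.0
```

Request:
servo_tool(
  steps=[0.015, 0, 0, 0, 0, 0.015, 0, 0, 0, 0, 0.015, 0, 0, 0, 0, 0.015, 0, 0, 0, 0],
)

```text
clock: 5.75
tool_pos: [0.4813, -0.0023, 0.0424]
tcp_rot: [-0.0, 3.141, -0.0]
contact_force: [-0.2, -0.4, -0.6]
finger_gap: 0.368
finger_force: 13.8
```

Request:
servo_tool(
  steps=[0.01, 0, 0, -0.005, 0, 0.01, 0, 0, -0.015, 0, 0.01, 0, 0, -0.03, 0, 0.01, 0, 0, -0.047, 0, 0.01, 0, 0, -0.065, 0, 0.01, 0, 0, -0.083, 0, 0.01, 0, 0, -0.1, 0, 0.01, 0, 0, -0.111, 0, 0.01, 0, 0, -0.118, 0, 0.01, 0, 0, -0.12, 0],
)

```text
clock: 6.58
tool_pos: [0.4819, -0.0024, 0.1636]
tcp_rot: [-0.0, 3.139, -0.001]
contact_force: [-0.0, 0.5, -1.0]
finger_gap: 0.373
finger_force: 13.7
```

Request:
servo_tool(
  steps=[0.01, 0.004, -0.01, 0, 0, 0.01, 0.01, -0.027, 0, 0, 0.01, 0.02, -0.052, 0, 0, 0.01, 0.031, -0.082, 0, 0, 0.01, 0.042, -0.112, 0, 0, 0.01, 0.053, -0.142, 0, 0, 0.01, 0.064, -0.172, 0, 0, 0.01, 0.074, -0.202, 0, 0, 0.01, 0.085, -0.232, 0, 0, 0.01, 0.094, -0.258, 0, 0],
)

```text
clock: 7.42
tool_pos: [0.3852, -0.262, 0.1612]
tcp_rot: [-0.001, -3.14, -0.002]
contact_force: [0.4, -0.0, -1.0]
finger_gap: 0.372
finger_force: 13.7
```

```bash
python3 -c "
from h import *
go(.372,-.308,.052)
save(cap('scene'),'s5.png')"
```

```text
shift [ 0.013  -0.0461  0.1092] yaw err -0.0007 turn -0.0007 pos [ 0.3852 -0.262   0.1612] F [ 0.4 -0.  -1. ] gap 0.0324 13.7 t 7.42
```

View pics/s5.png

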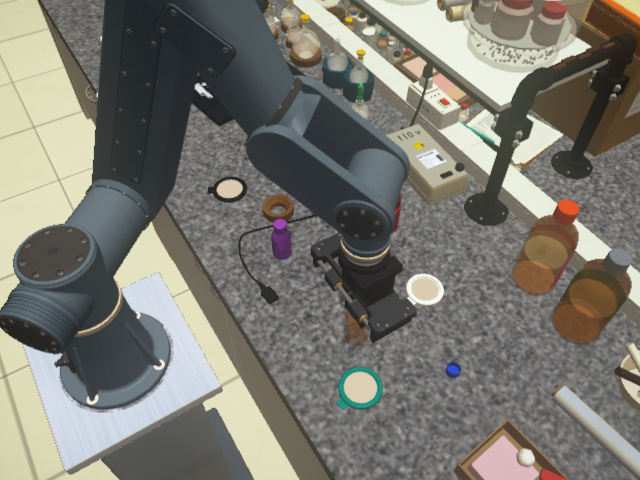

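The bottle hangs upright in the gripper at (355,325), and the teal holder is at (360,388). Finishing the approach, then lowering.

Request:
servo_tool(
  steps=[0.01, 0.006, -0.02, 0, 0, 0.01, 0.011, -0.038, 0, 0, 0.01, 0.013, -0.046, 0.005, 0, 0.01, 0.013, -0.046, 0.02, 0, 0.01, 0.013, -0.046, 0.04, 0, 0.01, 0.013, -0.046, 0.06, 0, 0.01, 0.013, -0.046, 0.08, 0, 0.01, 0.013, -0.046, 0.095, 0, 0.01, 0.013, -0.046, 0.1, 0, 0.01, 0.013, -0.046, 0.1, 0],
)

```text
clock: 8.3
tool_pos: [0.3731, -0.3046, 0.0605]
tcp_rot: [0.0, -3.139, -0.006]
contact_force: [-0.1, 0.1, 0.4]
finger_gap: 0.369
finger_force: 13.7
```

```bash
python3 -c "
from h import *
go(.372,-.308,.0475)"
```

```text
shift [ 0.0011 -0.0034  0.013 ] yaw err 0.0003 turn 0.0003 pos [ 0.3731 -0.3046  0.0605] F [-0.1  0.1  0.4] gap 0.0321 13.7 t 8.3
```

Request:
servo_tool(
  steps=[0.01, 0.001, -0.003, 0.003, 0, 0.01, 0.001, -0.003, 0.006, 0, 0.01, 0.001, -0.003, 0.008, 0, 0.01, 0.001, -0.003, 0.01, 0, 0.01, 0.001, -0.003, 0.0115, 0, 0.01, 0.001, -0.003, 0.0125, 0, 0.01, 0.001, -0.003, 0.0125, 0, 0.01, 0.001, -0.003, 0.0125, 0],
)

```text
clock: 8.97
tool_pos: [0.3733, -0.3093, 0.0498]
tcp_rot: [-0.0, 3.142, -0.0]
contact_force: [-0.8, -0.2, -0.9]
finger_gap: 0.368
finger_force: 13.7
```

Request:
servo_tool(
  steps=[0.01, 0, 0, 0.001, 0, 0.01, 0, 0, 0.002, 0, 0.01, 0, 0, 0.003, 0, 0.01, 0, 0, 0.003, 0, 0.01, 0, 0, 0.003, 0],
)

```text
clock: 9.38
tool_pos: [0.3733, -0.3093, 0.0472]
tcp_rot: [-0.0, 3.141, -0.001]
contact_force: [-0.4, 1.1, 4.8]
finger_gap: 0.374
finger_force: 14.7
```

Contact reads 4.8 N upward at the expected height. Releasing and rising.

Request:
servo_tool(
  steps=[0.05, 0, 0, -0.001, 0, 0.05, 0, 0, -0.001, 0, 0.05, 0, 0, -0.001, 0, 0.06, 0, 0, -0.001, 0, 0.06, 0, 0, -0.001, 0, 0.06, 0, 0, -0.015, 0, 0.06, 0, 0, -0.035, 0, 0.06, 0, 0, -0.06, 0, 0.06, 0, 0, -0.09, 0, 0.06, 0, 0, -0.12, 0],
)

```text
clock: 10.22
tool_pos: [0.3728, -0.3086, 0.1675]
tcp_rot: [0.0, -3.14, -0.002]
contact_force: [0.2, -1.1, 0.1]
finger_gap: 0.686
finger_force: 0.0
```

```bash
python3 -c "
from h import *
go(.4765,-.1605,.15)
d=cap('scene');W=world(d);m=cv2.inRange(cv2.cvtColor(d['image'],cv2.COLOR_RGB2HSV),(80,120,50),(100,255,255))>0
k=m&(W[...,2]>.06)&(W[...,0]<.5);q=W[k];print(len(q),q.min(0),q.max(0),np.median(q,0))
v,u=np.nonzero(k);print(ray(d,u.mean(),v.mean(),.100))
print('init',end='');d0=np.load('pics/scene0.npz');v,u=np.nonzero((cv2.inRange(cv2.cvtColor(d0['image'],cv2.COLOR_RGB2HSV),(80,120,50),(100,255,255))>0)&(d0['W'][...,2]>.06)&(d0['W'][...,0]<.52)&(d0['W'][...,0]>.44));print(ray(d0,u.mean(),v.mean(),.095))
"
```

```text
shift [-0.1038  0.1481  0.0176] yaw err 0.0002 turn 0.0002 pos [ 0.3728 -0.3086  0.1675] F [ 0.2 -1.1  0.1] gap 0.0597 0.0 t 10.22
184 [ 0.35813836 -0.32487619  0.10364117] [ 0.38605004 -0.29789137  0.1124156 ] [ 0.37169169 -0.31136397  0.10809226]
[ 0.37439369 -0.30807268  0.1       ]
init[0.48389507 0.00084309 0.095     ]
```

The teal bottle stands in its holder at (0.371, -0.310), top at 0.108. Next is the black-capped bottle.

Request:
servo_tool(
  steps=[0.06, -0.01, 0.015, 0, 0, 0.06, -0.03, 0.043, 0, 0, 0.06, -0.052, 0.075, 0, 0, 0.06, -0.075, 0.107, 0, 0, 0.06, -0.094, 0.135, 0, 0, 0.06, -0.104, 0.148, 0.01, 0, 0.06, -0.104, 0.148, 0.03, 0, 0.06, -0.104, 0.148, 0.055, 0, 0.06, -0.104, 0.148, 0.07, 0, 0.06, -0.104, 0.148, 0.07, 0],
)

```text
clock: 11.1
tool_pos: [0.475, -0.1596, 0.0938]
tcp_rot: [0.001, -3.136, -0.006]
contact_force: [-0.3, 0.7, 0.4]
finger_gap: 0.688
finger_force: 0.0
```

```bash
python3 -c "
from h import *
go(.4765,-.1605,.029)"
```

```text
shift [-0.0019 -0.0012  0.0648] yaw err 0.0007 turn 0.0007 pos [ 0.475  -0.1596  0.0938] F [-0.3  0.7  0.4] gap 0.0599 0.0 t 11.1
```

Request:
servo_tool(
  steps=[0.06, 0, 0, 0.015, 0, 0.06, 0, 0, 0.03, 0, 0.06, 0, 0, 0.045, 0, 0.06, 0, 0, 0.058, 0, 0.06, 0, 0, 0.067, 0, 0.06, 0, 0, 0.067, 0, 0.06, 0, 0, 0.067, 0, 0.02, 0, 0, 0.067, 0, 0.015, 0, 0, 0.067, 0, 0.01, 0, 0, 0.067, 0],
)

```text
clock: 11.93
tool_pos: [0.4778, -0.1616, 0.0305]
tcp_rot: [-0.0, 3.14, -0.001]
contact_force: [0.2, 0.8, -0.2]
finger_gap: 0.538
finger_force: 0.0
```

Request:
servo_tool(
  steps=[0.01, 0, 0, 0, 0, 0.01, 0, 0, 0, 0, 0.01, 0, 0, 0, 0, 0.01, 0, 0, 0, 0, 0.01, 0, 0, 0, 0],
)

```text
clock: 12.35
tool_pos: [0.4772, -0.1612, 0.03]
tcp_rot: [0.0, -3.142, -0.0]
contact_force: [-0.8, 1.3, 4.1]
finger_gap: 0.408
finger_force: 14.2
```

The gap of 35 mm with a 4 N lift shows the tips are on the sloping shoulder. I'll reopen and take the cap 9 mm higher.

Request:
servo_tool(
  steps=[0.05, 0, 0, 0, 0, 0.05, 0, 0, 0, 0, 0.05, 0, 0, -0.004, 0, 0.05, 0, 0, -0.009, 0, 0.05, 0, 0, -0.009, 0, 0.01, 0, 0, -0.009, 0, 0.01, 0, 0, -0.009, 0, 0.01, 0, 0, -0.009, 0, 0.01, 0, 0, -0.009, 0, 0.01, 0, 0, -0.009, 0],
)

```text
clock: 13.18
tool_pos: [0.4772, -0.1613, 0.0387]
tcp_rot: [0.0, -3.141, -0.0]
contact_force: [0.8, -1.1, -0.4]
finger_gap: 0.329
finger_force: 14.6
```

Request:
servo_tool(
  steps=[0.01, 0, 0, 0, 0, 0.01, 0, 0, 0, 0, 0.01, 0, 0, 0, 0],
)

```text
clock: 13.43
tool_pos: [0.4772, -0.1613, 0.0387]
tcp_rot: [0.0, -3.141, -0.0]
contact_force: [1.1, -0.4, -0.5]
finger_gap: 0.33
finger_force: 14.6
```

Request:
servo_tool(
  steps=[0.01, 0, 0, -0.005, 0, 0.01, 0, 0, -0.015, 0, 0.01, 0, 0, -0.03, 0, 0.01, 0, 0, -0.047, 0, 0.01, 0, 0, -0.065, 0, 0.01, 0, 0, -0.085, 0, 0.01, 0, 0, -0.105, 0, 0.01, 0, 0, -0.12, 0, 0.01, 0, 0, -0.128, 0, 0.01, 0, 0, -0.13, 0],
)

```text
clock: 14.27
tool_pos: [0.4782, -0.1617, 0.1709]
tcp_rot: [-0.0, 3.138, -0.003]
contact_force: [0.7, -0.4, -0.1]
finger_gap: 0.328
finger_force: 14.6
```

Request:
servo_tool(
  steps=[0.01, 0.002, 0.01, 0, 0, 0.01, 0.006, 0.03, 0, 0, 0.01, 0.011, 0.058, 0, 0, 0.01, 0.016, 0.088, 0, 0, 0.01, 0.021, 0.118, 0, 0, 0.01, 0.027, 0.148, 0, 0, 0.01, 0.032, 0.178, 0, 0, 0.01, 0.038, 0.208, 0, 0, 0.01, 0.043, 0.238, 0, 0, 0.01, 0.049, 0.268, 0, 0],
)

```text
clock: 15.1
tool_pos: [0.4261, 0.1086, 0.1677]
tcp_rot: [0.0, -3.138, -0.0]
contact_force: [0.5, 0.4, 0.4]
finger_gap: 0.328
finger_force: 14.6
```

Request:
servo_tool(
  steps=[0.01, 0.006, 0.03, 0, 0, 0.01, 0.011, 0.06, 0, 0, 0.01, 0.017, 0.09, 0, 0, 0.01, 0.022, 0.12, 0, 0, 0.01, 0.027, 0.148, 0, 0, 0.01, 0.031, 0.172, 0, 0, 0.01, 0.034, 0.187, 0, 0, 0.01, 0.035, 0.193, 0, 0, 0.01, 0.035, 0.193, 0, 0, 0.01, 0.035, 0.193, 0, 0],
)

```text
clock: 15.93
tool_pos: [0.3922, 0.2992, 0.168]
tcp_rot: [0.002, -3.14, 0.002]
contact_force: [0.3, -0.2, -1.0]
finger_gap: 0.328
finger_force: 14.6
```

```bash
python3 -c "
from h import *
go(.393,.2995,.0437)"
```

```text
shift [-0.001   0.0005  0.1243] yaw err 0.0011 turn 0.0011 pos [0.3922 0.2992 0.168 ] F [ 0.3 -0.2 -1. ] gap 0.0285 14.6 t 15.93
```

Request:
servo_tool(
  steps=[0.01, 0, 0, 0.008, 0, 0.01, 0, 0, 0.025, 0, 0.01, 0, 0, 0.045, 0, 0.01, 0, 0, 0.065, 0, 0.01, 0, 0, 0.085, 0, 0.01, 0, 0, 0.1, 0, 0.01, 0, 0, 0.11, 0, 0.01, 0, 0, 0.116, 0, 0.01, 0, 0, 0.119, 0, 0.01, 0, 0, 0.12, 0],
)

```text
clock: 16.77
tool_pos: [0.3934, 0.2994, 0.0485]
tcp_rot: [-0.001, -3.141, 0.0]
contact_force: [-0.2, 0.2, -1.0]
finger_gap: 0.327
finger_force: 14.6
```

Request:
servo_tool(
  steps=[0.01, 0, 0, 0.001, 0, 0.01, 0, 0, 0.002, 0, 0.01, 0, 0, 0.003, 0, 0.01, 0, 0, 0.004, 0, 0.01, 0, 0, 0.005, 0, 0.01, 0, 0, 0.005, 0, 0.01, 0, 0, 0.005, 0],
)

```text
clock: 17.35
tool_pos: [0.3932, 0.2998, 0.0438]
tcp_rot: [-0.0, 3.142, 0.0]
contact_force: [0.1, -0.3, -1.2]
finger_gap: 0.327
finger_force: 14.6
```

Request:
servo_tool(
  steps=[0.01, 0, 0, 0.0005, 0, 0.01, 0, 0, 0.001, 0, 0.01, 0, 0, 0.001, 0, 0.01, 0, 0, 0.001, 0],
)

```text
clock: 17.68
tool_pos: [0.3934, 0.2998, 0.0436]
tcp_rot: [-0.001, 3.141, 0.0]
contact_force: [-1.1, -0.8, 6.4]
finger_gap: 0.335
finger_force: 14.7
```

Request:
servo_tool(
  steps=[0.05, 0, 0, -0.001, 0, 0.05, 0, 0, -0.001, 0, 0.05, 0, 0, -0.001, 0, 0.06, 0, 0, -0.001, 0, 0.06, 0, 0, -0.001, 0, 0.06, 0, 0, -0.015, 0, 0.06, 0, 0, -0.035, 0, 0.06, 0, 0, -0.06, 0, 0.065, 0, 0, -0.085, 0, 0.065, 0, 0, -0.1, 0],
)

```text
clock: 18.52
tool_pos: [0.3939, 0.3001, 0.1448]
tcp_rot: [-0.0, 3.139, 0.002]
contact_force: [1.1, 1.0, 0.2]
finger_gap: 0.732
finger_force: 0.0
```

```bash
python3 -c "
from h import *
go(.634,.2026,.05)
d=cap('scene');W=world(d);s=(W[...,2]>.03)&(W[...,2]<.13)&(abs(W[...,0]-.392)<.035)&(abs(W[...,1]-.2997)<.035)
v,u=np.nonzero(s);print(u.mean(),v.mean());q=W[s&(W[...,2]>.08)];print(len(q),q.min(0),q.max(0),np.median(q,0))
d0=np.load('pics/scene0.npz');w=d0['W'];k=(abs(w[...,0]-.633)<.04)&(abs(w[...,1]-.2026)<.04)&(w[...,2]>.008);q=w[k];print('pot',q.min(0),q.max(0))
for a in range(10,60,5):
  e=q[(q[:,2]>a/1e3)&(q[:,2]<a/1e3+.005)]
  if len(e):print(a,len(e),np.ptp(e[:,:2]@[.5,-.87]) )
cv2.imwrite('pics/s6.png',np.hstack([cv2.resize(x[130:210,a:a+80],None,fx=5,fy=5) for x,a in((d0['image'],290),(d['image'],200))])[...,::-1])"
```

```text
shift [-0.2398 -0.0977  0.0952] yaw err 0.0003 turn 0.0003 pos [0.3939 0.3001 0.1448] F [1.1 1.  0.2] gap 0.0637 0.0 t 18.52
226.85944700460828 173.90552995391704
131 [0.37798698 0.28174053 0.08006896] [0.40787056 0.31095457 0.09856852] [0.39145412 0.29175523 0.09333048]
pot [0.61257977 0.18135992 0.00800442] [0.65445356 0.22398042 0.05980406]
10 20 0.032355691487096966
15 22 0.03487133949590815
20 22 0.03368971211057231
25 23 0.029494374839265175
30 17 0.02592055140434893
35 19 0.027845755204942785
40 13 0.027472686260306828
45 23 0.036296519050667664
50 93 0.04042621380315925
55 62 0.03160611967773763
```

View pics/s6.png

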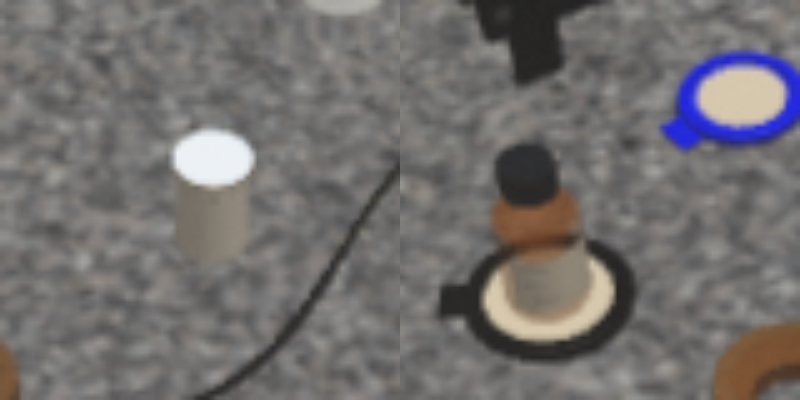

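The black bottle stands upright inside its holder (crop right, 545,290). The white pot is a straight body under a thin wider lid at z 0.050-0.057. Going to the pot.

Request:
servo_tool(
  steps=[0.065, -0.02, -0.008, 0, 0, 0.065, -0.05, -0.02, 0, 0, 0.065, -0.085, -0.034, 0, 0, 0.065, -0.12, -0.049, 0, 0, 0.065, -0.155, -0.063, 0, 0, 0.065, -0.19, -0.077, 0, 0, 0.065, -0.22, -0.09, 0, 0, 0.065, -0.24, -0.0975, 0.01, 0, 0.065, -0.24, -0.0975, 0.04, 0, 0.065, -0.24, -0.0975, 0.06, 0],
)

```text
clock: 19.4
tool_pos: [0.6343, 0.201, 0.0804]
tcp_rot: [-0.003, -3.141, 0.0]
contact_force: [-1.1, 0.5, -1.0]
finger_gap: 0.749
finger_force: 0.0
```

Request:
servo_tool(
  steps=[0.065, 0, 0, 0, 0, 0.065, 0, 0, 0, 0],
)

```text
clock: 19.57
tool_pos: [0.6315, 0.2019, 0.0806]
tcp_rot: [0.0, -3.137, 0.001]
contact_force: [-0.7, 1.0, 1.3]
finger_gap: 0.746
finger_force: 0.0
```

```bash
python3 -c "
from h import *
go(.634,.2026,-.022)"
```

```text
shift [-0.003   0.0007  0.1026] yaw err 0.0001 turn 0.0001 pos [0.6315 0.2019 0.0806] F [-0.7  1.   1.3] gap 0.0649 0.0 t 19.57
```

Request:
servo_tool(
  steps=[0.065, -0.001, 0.001, 0.012, 0, 0.065, -0.001, 0.001, 0.03, 0, 0.065, -0.001, 0.001, 0.05, 0, 0.065, -0.001, 0.001, 0.068, 0, 0.065, -0.001, 0.001, 0.082, 0, 0.065, -0.001, 0.001, 0.092, 0, 0.065, -0.001, 0.001, 0.099, 0, 0.065, -0.001, 0.001, 0.102, 0, 0.065, -0.001, 0.001, 0.102, 0, 0.065, -0.001, 0.001, 0.102, 0],
)

```text
clock: 20.4
tool_pos: [0.6349, 0.2034, -0.0186]
tcp_rot: [-0.0, 3.14, 0.0]
contact_force: [0.5, -0.3, 0.0]
finger_gap: 0.747
finger_force: 0.0
```

Request:
servo_tool(
  steps=[0.02, 0, 0, 0, 0, 0.02, 0, 0, 0, 0, 0.02, 0, 0, 0, 0, 0.02, 0, 0, 0, 0, 0.02, 0, 0, 0, 0, 0.02, 0, 0, 0, 0, 0.02, 0, 0, 0, 0, 0.02, 0, 0, 0, 0],
)

```text
clock: 21.07
tool_pos: [0.6344, 0.2033, -0.019]
tcp_rot: [-0.0, 3.141, 0.0]
contact_force: [0.4, -0.2, 1.6]
finger_gap: 0.448
finger_force: 15.0
```

Request:
servo_tool(
  steps=[0.02, 0, 0, -0.005, 0, 0.02, 0, 0, -0.015, 0, 0.02, 0, 0, -0.03, 0, 0.02, 0, 0, -0.048, 0, 0.02, 0, 0, -0.068, 0, 0.02, 0, 0, -0.088, 0, 0.02, 0, 0, -0.108, 0, 0.02, 0, 0, -0.125, 0, 0.02, 0, 0, -0.136, 0, 0.02, 0, 0, -0.14, 0],
)

```text
clock: 21.9
tool_pos: [0.6356, 0.2035, 0.1237]
tcp_rot: [-0.0, 3.137, 0.001]
contact_force: [0.6, 0.5, 0.3]
finger_gap: 0.445
finger_force: 15.0
```

Request:
servo_tool(
  steps=[0.02, 0, -0.01, 0, 0, 0.02, 0.001, -0.03, 0, 0, 0.02, 0.002, -0.058, 0, 0, 0.02, 0.003, -0.088, 0, 0, 0.02, 0.004, -0.118, 0, 0, 0.02, 0.005, -0.148, 0, 0, 0.02, 0.006, -0.178, 0, 0, 0.02, 0.007, -0.208, 0, 0, 0.02, 0.008, -0.238, 0, 0, 0.02, 0.01, -0.268, 0, 0],
)

```text
clock: 22.73
tool_pos: [0.6228, -0.0667, 0.1192]
tcp_rot: [-0.0, -3.139, -0.001]
contact_force: [0.2, 0.2, -0.3]
finger_gap: 0.448
finger_force: 15.0
```

Request:
servo_tool(
  steps=[0.02, 0.001, -0.03, 0, 0, 0.02, 0.002, -0.06, 0, 0, 0.02, 0.003, -0.088, 0, 0, 0.02, 0.004, -0.11, 0, 0, 0.02, 0.005, -0.125, 0, 0, 0.02, 0.005, -0.131, 0, 0, 0.02, 0.005, -0.131, 0.01, 0, 0.02, 0.005, -0.131, 0.03, 0, 0.02, 0.005, -0.131, 0.05, 0, 0.02, 0.005, -0.131, 0.065, 0],
)

```text
clock: 23.57
tool_pos: [0.6179, -0.1932, 0.0533]
tcp_rot: [0.003, -3.139, -0.003]
contact_force: [-0.5, 0.6, -1.5]
finger_gap: 0.442
finger_force: 15.0
```

Request:
servo_tool(
  steps=[0.02, 0, 0, 0.015, 0, 0.02, 0, 0, 0.03, 0, 0.02, 0, 0, 0.043, 0, 0.02, 0, 0, 0.052, 0, 0.02, 0, 0, 0.057, 0, 0.02, 0, 0, 0.057, 0, 0.02, 0, 0, 0.057, 0],
)

```text
clock: 24.15
tool_pos: [0.6195, -0.1955, -0.0012]
tcp_rot: [-0.001, 3.141, -0.0]
contact_force: [0.8, 0.0, -0.5]
finger_gap: 0.448
finger_force: 15.0
```

```bash
python3 -c "
from h import *
go(.619,-.196,-.014)"
```

```text
shift [ 0.0005 -0.0005  0.0128] yaw err 0.0006 turn 0.0006 pos [ 0.6195 -0.1955 -0.0012] F [ 0.8  0.  -0.5] gap 0.0389 15.0 t 24.15
```

Request:
servo_tool(
  steps=[0.02, 0, 0, 0.003, 0, 0.02, 0, 0, 0.006, 0, 0.02, 0, 0, 0.008, 0, 0.02, 0, 0, 0.01, 0, 0.02, 0, 0, 0.0115, 0, 0.02, 0, 0, 0.0125, 0, 0.02, 0, 0, 0.013, 0, 0.02, 0, 0, 0.013, 0, 0.02, 0, 0, 0.013, 0],
)

```text
clock: 24.9
tool_pos: [0.6193, -0.1957, -0.0141]
tcp_rot: [-0.0, 3.142, -0.0]
contact_force: [-1.3, 0.7, 1.8]
finger_gap: 0.443
finger_force: 15.0
```

Request:
servo_tool(
  steps=[0.02, 0, 0, 0.0005, 0, 0.02, 0, 0, 0.001, 0, 0.02, 0, 0, 0.001, 0, 0.02, 0, 0, 0.001, 0],
)

```text
clock: 25.23
tool_pos: [0.6194, -0.1957, -0.0141]
tcp_rot: [-0.001, 3.141, -0.0]
contact_force: [-2.1, 1.5, 6.4]
finger_gap: 0.446
finger_force: 15.0
```

Request:
servo_tool(
  steps=[0.06, 0, 0, -0.001, 0, 0.06, 0, 0, -0.001, 0, 0.06, 0, 0, -0.001, 0, 0.06, 0, 0, -0.001, 0, 0.06, 0, 0, -0.001, 0, 0.06, 0, 0, -0.015, 0, 0.06, 0, 0, -0.035, 0, 0.06, 0, 0, -0.06, 0, 0.06, 0, 0, -0.085, 0, 0.06, 0, 0, -0.1, 0],
)

```text
clock: 26.07
tool_pos: [0.6207, -0.1964, 0.0884]
tcp_rot: [-0.0, 3.138, -0.003]
contact_force: [-0.0, -0.1, 0.4]
finger_gap: 0.688
finger_force: 0.0
```

```bash
python3 -c "
from h import *
go(.5435,-.3755,-.028)
d=cap('scene');W=world(d);s=(W[...,2]>.045)&(W[...,2]<.075)&(abs(W[...,0]-.618)<.035)&(abs(W[...,1]+.196)<.035)
q=W[s];print(len(q),q.min(0),q.max(0),np.median(q,0))
cv2.imwrite('pics/s7.png',cv2.resize(d['image'][230:400,370:520],None,fx=3.5,fy=3.5)[...,::-1])"
```

```text
shift [ 0.0777 -0.1788  0.1165] yaw err 0.0003 turn 0.0003 pos [ 0.6207 -0.1964  0.0884] F [-0.  -0.1  0.4] gap 0.0598 0.0 t 26.07
280 [ 0.59833306 -0.21678837  0.04530929] [ 0.63917954 -0.17763272  0.06502198] [ 0.6166516  -0.19914443  0.05952262]
```

View pics/s7.png

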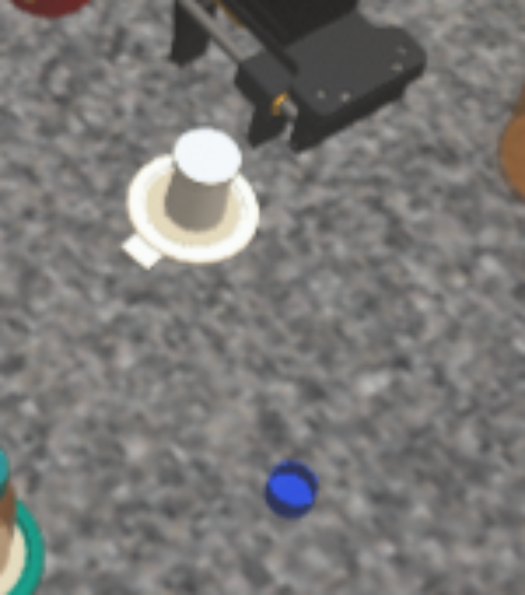

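The white pot stands centred in its holder. The blue cap is hollow side up at crop (291,490). Moving above it.

Request:
servo_tool(
  steps=[0.06, 0.008, -0.018, 0, 0, 0.06, 0.02, -0.046, 0, 0, 0.06, 0.034, -0.078, 0, 0, 0.06, 0.048, -0.11, 0, 0, 0.06, 0.062, -0.142, 0, 0, 0.06, 0.073, -0.168, 0, 0, 0.06, 0.0777, -0.179, 0.01, 0, 0.06, 0.0777, -0.179, 0.03, 0, 0.06, 0.0777, -0.179, 0.055, 0, 0.06, 0.0777, -0.179, 0.08, 0],
)

```text
clock: 26.95
tool_pos: [0.5416, -0.3745, 0.0039]
tcp_rot: [0.001, 3.141, 0.0]
contact_force: [0.5, -0.2, -0.4]
finger_gap: 0.687
finger_force: 0.0
```

Request:
servo_tool(
  steps=[0.05, 0, 0, 0.01, 0, 0.05, 0, 0, 0.01, 0, 0.05, 0, 0, 0.01, 0, 0.05, 0, 0, 0.01, 0],
)

```text
clock: 27.28
tool_pos: [0.5427, -0.3751, -0.0041]
tcp_rot: [-0.001, 3.14, -0.002]
contact_force: [-0.1, -0.2, 0.4]
finger_gap: 0.583
finger_force: 0.0
```

```bash
python3 -c "
from h import *
go(.5435,-.3755,-.028)
d=cap('scene');W=world(d)
s=(abs(W[...,0]-.5435)<.03)&(abs(W[...,1]+.3755)<.075)&(W[...,2]<.09)&(d['image'].max(2)<45)
for a in range(0,90,6):
  q=W[s&(W[...,2]>a/1e3)&(W[...,2]<a/1e3+.006)]
  if len(q):print(a,len(q),np.round(q.min(0),3),np.round(q.max(0),3))
cv2.imwrite('pics/s8.png',cv2.resize(d['image'][300:400,390:520],None,fx=5,fy=5)[...,::-1])"
```

```text
shift [-0.0008 -0.0004  0.0239] yaw err 0.0008 turn 0.0008 pos [ 0.5427 -0.3751 -0.0041] F [-0.1 -0.2  0.4] gap 0.0507 0.0 t 27.28
30 6 [ 0.531 -0.406  0.031] [ 0.533 -0.344  0.034]
36 14 [ 0.53  -0.41   0.036] [ 0.541 -0.343  0.042]
42 7 [ 0.531 -0.411  0.042] [ 0.536 -0.342  0.048]
48 6 [ 0.531 -0.349  0.049] [ 0.534 -0.345  0.054]
54 4 [ 0.53  -0.348  0.054] [ 0.533 -0.343  0.056]
60 5 [ 0.53  -0.351  0.06 ] [ 0.546 -0.341  0.063]
66 2 [ 0.543 -0.351  0.066] [ 0.544 -0.35   0.067]
72 1 [ 0.54  -0.351  0.072] [ 0.54  -0.351  0.072]
84 3 [ 0.533 -0.347  0.084] [ 0.536 -0.346  0.086]
```

View pics/s8.png

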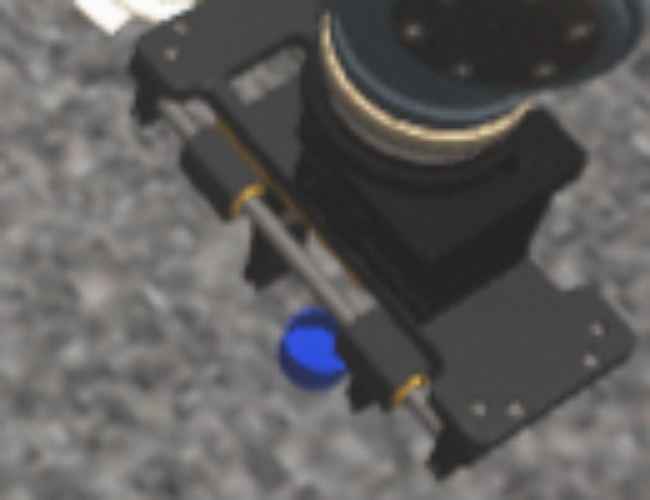

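Fingertips are at z≈0.031 with the reported height at -0.004, so the offset holds, and the cap sits between the fingers. Lowering gently.

Request:
servo_tool(
  steps=[0.05, -0.001, 0, 0.005, 0, 0.05, -0.001, 0, 0.01, 0, 0.05, -0.001, 0, 0.014, 0, 0.05, -0.001, 0, 0.018, 0, 0.05, -0.001, 0, 0.021, 0, 0.05, -0.001, 0, 0.023, 0, 0.05, -0.001, 0, 0.023, 0, 0.05, -0.001, 0, 0.023, 0],
)

```text
clock: 28.0
tool_pos: [0.5425, -0.3747, -0.0285]
tcp_rot: [0.0, -3.141, -0.0]
contact_force: [-0.2, -0.4, 0.0]
finger_gap: 0.575
finger_force: 0.0
```

Request:
servo_tool(
  steps=[0.01, 0, 0, 0, 0, 0.01, 0, 0, 0, 0, 0.01, 0, 0, 0, 0, 0.01, 0, 0, 0, 0, 0.01, 0, 0, 0, 0, 0.01, 0, 0, 0, 0, 0.01, 0, 0, 0, 0],
  grip_force=12,
)

```text
clock: 28.58
tool_pos: [0.5427, -0.3748, -0.0281]
tcp_rot: [-0.0, 3.141, -0.0]
contact_force: [0.6, 0.2, 0.7]
finger_gap: 0.307
finger_force: 12.0
```

Request:
servo_tool(
  steps=[0.01, 0, 0, -0.004, 0, 0.01, 0, 0, -0.012, 0, 0.01, 0, 0, -0.025, 0, 0.01, 0, 0, -0.042, 0, 0.01, 0, 0, -0.06, 0, 0.01, 0, 0, -0.08, 0, 0.01, 0, 0, -0.1, 0, 0.01, 0, 0, -0.115, 0, 0.01, 0, 0, -0.125, 0, 0.01, 0, 0, -0.13, 0],
)

```text
clock: 29.42
tool_pos: [0.5435, -0.3756, 0.1047]
tcp_rot: [-0.0, 3.139, -0.004]
contact_force: [0.1, 0.1, -0.8]
finger_gap: 0.303
finger_force: 12.0
```

Request:
servo_tool(
  steps=[0.01, 0, 0.01, 0, 0, 0.01, 0, 0.03, 0, 0, 0.01, 0, 0.058, 0, 0, 0.01, 0, 0.088, 0, 0, 0.01, 0, 0.118, 0, 0, 0.01, 0, 0.148, 0, 0, 0.01, 0, 0.178, 0, 0, 0.01, 0, 0.208, 0, 0, 0.01, 0, 0.238, 0, 0, 0.01, 0, 0.268, 0, 0],
)

```text
clock: 30.25
tool_pos: [0.541, -0.1042, 0.1007]
tcp_rot: [0.0, -3.139, -0.002]
contact_force: [0.1, 0.7, -1.1]
finger_gap: 0.306
finger_force: 12.0
```

Request:
servo_tool(
  steps=[0.01, 0, 0.03, 0, 0, 0.01, 0, 0.06, 0, 0, 0.01, 0, 0.09, 0, 0, 0.01, 0, 0.12, 0, 0, 0.01, 0, 0.15, 0, 0, 0.01, 0, 0.18, 0, 0, 0.01, 0, 0.21, 0, 0, 0.01, 0, 0.24, 0, 0, 0.01, 0, 0.27, 0, 0, 0.01, 0, 0.3, 0, 0],
)

```text
clock: 31.08
tool_pos: [0.5405, 0.1951, 0.1006]
tcp_rot: [0.001, -3.139, 0.0]
contact_force: [0.7, 0.1, -0.2]
finger_gap: 0.305
finger_force: 12.0
```

Request:
servo_tool(
  steps=[0.01, 0, 0.03, 0, 0, 0.01, 0, 0.06, 0, 0, 0.01, 0, 0.09, 0, 0, 0.01, 0, 0.12, 0, 0, 0.01, 0, 0.147, 0, 0, 0.01, 0, 0.168, 0, 0, 0.01, 0, 0.18, 0, 0, 0.01, 0, 0.184, 0, 0, 0.01, 0, 0.184, 0.01, 0, 0.01, 0, 0.184, 0.025, 0],
)

```text
clock: 31.92
tool_pos: [0.5431, 0.3768, 0.0771]
tcp_rot: [-0.0, 3.14, 0.0]
contact_force: [1.6, 0.3, -0.5]
finger_gap: 0.306
finger_force: 12.0
```

```bash
python3 -c "
from h import *
go(.543,.377,-.022)"
```

```text
shift [0.0003 0.0001 0.0991] yaw err 0.0002 turn 0.0002 pos [0.5431 0.3768 0.0771] F [ 1.6  0.3 -0.5] gap 0.0267 12.0 t 31.92
```

Lowering to 4 mm above the contact height, then gently further.

Request:
servo_tool(
  steps=[0.01, 0, 0, 0.015, 0, 0.01, 0, 0, 0.033, 0, 0.01, 0, 0, 0.052, 0, 0.01, 0, 0, 0.07, 0, 0.01, 0, 0, 0.083, 0, 0.01, 0, 0, 0.09, 0, 0.01, 0, 0, 0.095, 0, 0.01, 0, 0, 0.096, 0, 0.01, 0, 0, 0.096, 0, 0.01, 0, 0, 0.096, 0],
)

```text
clock: 32.75
tool_pos: [0.5432, 0.3775, -0.0184]
tcp_rot: [-0.0, 3.14, 0.001]
contact_force: [0.1, 0.2, 0.7]
finger_gap: 0.303
finger_force: 12.0
```

Request:
servo_tool(
  steps=[0.01, 0, 0, 0.001, 0, 0.01, 0, 0, 0.002, 0, 0.01, 0, 0, 0.003, 0, 0.01, 0, 0, 0.003, 0, 0.01, 0, 0, 0.003, 0],
)

```text
clock: 33.17
tool_pos: [0.5424, 0.3773, -0.0222]
tcp_rot: [-0.0, 3.142, 0.0]
contact_force: [-1.1, -0.8, -0.4]
finger_gap: 0.303
finger_force: 12.0
```

Request:
servo_tool(
  steps=[0.01, 0, 0, 0.0005, 0, 0.01, 0, 0, 0.001, 0, 0.01, 0, 0, 0.0015, 0, 0.01, 0, 0, 0.0015, 0],
)

```text
clock: 33.5
tool_pos: [0.5425, 0.3773, -0.0231]
tcp_rot: [-0.0, 3.141, 0.0]
contact_force: [-0.5, -0.1, 3.8]
finger_gap: 0.303
finger_force: 12.0
```

Request:
servo_tool(
  steps=[0.045, 0, 0, -0.001, 0, 0.045, 0, 0, -0.001, 0, 0.045, 0, 0, -0.001, 0, 0.045, 0, 0, -0.001, 0, 0.045, 0, 0, -0.001, 0, 0.045, 0, 0, -0.01, 0, 0.045, 0, 0, -0.03, 0, 0.05, 0, 0, -0.055, 0, 0.05, 0, 0, -0.085, 0, 0.05, 0, 0, -0.115, 0],
)

```text
clock: 34.33
tool_pos: [0.542, 0.377, 0.0924]
tcp_rot: [0.0, -3.141, 0.001]
contact_force: [0.4, -0.5, -0.1]
finger_gap: 0.567
finger_force: 0.0
```

Request:
servo_tool(
  steps=[0.05, 0.002, 0.002, -0.02, 0, 0.05, 0.002, 0.002, -0.05, 0, 0.05, 0.005, 0.02, -0.08, 0, 0.05, 0.005, 0.045, -0.1, 0, 0.05, 0.005, 0.075, -0.12, 0, 0.05, 0.005, 0.1, -0.13, 0, 0.05, 0.005, 0.12, -0.13, 0, 0.05, 0.005, 0.13, -0.13, 0, 0.05, 0.005, 0.13, -0.13, 0, 0.05, 0.005, 0.13, -0.13, 0],
)

```text
clock: 35.17
tool_pos: [0.5367, 0.5064, 0.2203]
tcp_rot: [0.001, -3.14, 0.003]
contact_force: [0.0, -0.2, 0.7]
finger_gap: 0.573
finger_force: 0.0
```

```bash
python3 - <<'E'
from h import *
d=cap("top");W=world(d);save(d,"top9.png")
h=cv2.cvtColor(d["image"],cv2.COLOR_RGB2HSV)
for n,x,y,a,b in(("teal",.371,-.308,.095,.12),("black",.392,.2997,.085,.11),("pot",.618,-.196,.05,.075),("cap",.5433,.377,.014,.03)):
    s=(np.hypot(W[...,0]-x,W[...,1]-y)<.03)&(W[...,2]>a)&(W[...,2]<b);q=W[s]
    if len(q):lo,hi=np.percentile(q,[2,98],axis=0);print(n,len(q),np.round((lo+hi)/2,4),"off mm",np.round(((lo+hi)/2)[:2]*1000-np.array([x,y])*1000,1))
go(0,0,0)
E
```

```text
teal 150 [ 0.3722 -0.3095  0.1057] off mm [ 1.2 -1.5]
black 138 [0.3923 0.2977 0.0948] off mm [ 0.3 -2. ]
pot 233 [ 0.6179 -0.1956  0.0603] off mm [-0.1  0.4]
cap 36 [0.543  0.3823 0.0187] off mm [-0.3  5.3]
shift [ 0.5364 -0.5053  0.2224] yaw err -0.0001 turn -0.0001 pos [0.5369 0.5058 0.2202] F [-0.6 -0.2 -0. ] gap 0.05 0.0 t 35.22
```

View pics/top9.png

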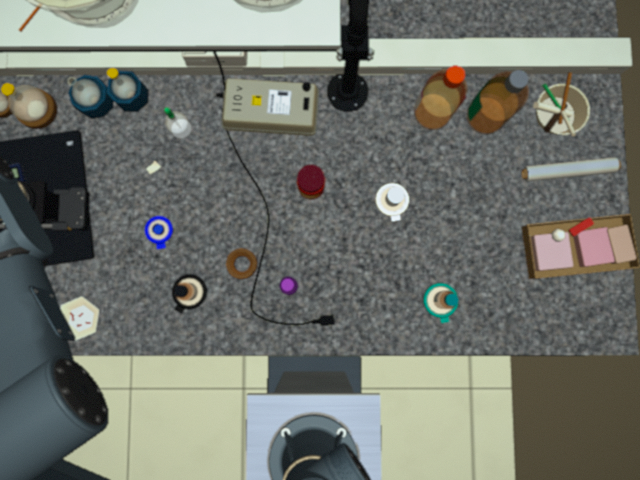

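The final view shows all four containers in their own holders and the arm clear. The bottles and pot are within 3 mm of centre, and the blue cap sits concentric in its holder at (159,230). The red jar (311,180) and cork ring (241,263) are where they started.

```bash
python3 -c "
from cell import r
print(r.hand_in())"
```

```text
the job is handed in; nothing more can be done
None
```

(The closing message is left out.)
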